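Stow a kit tray under the bench riser

TASK

Put the green kit tray away: with the fingertips, push it from outside along the bench, square it up and slide it under the low riser into the free bay with the green tag, until it is fully home against the stop at the back of the bay. There is little headroom, so keep the tray flat on the bench and the three brass fittings standing upright in it. Do not pick up or pinch the tray or reach into it, and leave everything else where it is.

Things in the scene. Friction and masses are not known exactly. Their poses are not given: they have to be found in the camera images.
- tray: loose green sheet-steel tray, open on top, 140 mm deep (its x) by 130 mm wide (its y) by 28 mm high, walls and floor 4 mm thick, about 0.2 to 0.4 kg; it slides on the bench. Origin at the centre of its underside; +x points to its back end, which enters the bay first; -x is its front, with a white paper slip
- tray_front (a point): point on the outer face of the green tray's front wall (the face that is pushed), in the middle of its width, at its lower edge; axes as the tray's
- fitting1: loose brass hose fitting standing upright in the green tray: hex foot 23 mm across and 11 mm high, stem 15 mm thick above it, 33 mm tall in all, about 50 g; origin at the centre of its underside, z up along the stem
- fitting2: loose brass hose fitting standing upright in the green tray: hex foot 23 mm across and 11 mm high, stem 15 mm thick above it, 33 mm tall in all, about 50 g; origin at the centre of its underside, z up along the stem
- fitting3: loose brass hose fitting standing upright in the green tray: hex foot 23 mm across and 11 mm high, stem 15 mm thick above it, 33 mm tall in all, about 50 g; origin at the centre of its underside, z up along the stem
- riser: fixed low steel shelf on the bench, 382 mm wide (y), 160 mm deep (x), deck top 55 mm above the bench, a folded lip along its front edge whose underside is 42 mm above the bench (fittings in a tray reach 37 mm). Three legs (22 mm wide, centred at y -180, 0 and +180 mm) leave two bays, each 158 mm wide. Boxes stand on the deck from 91 mm behind its front edge, up to 115 mm above the bench. Origin at bench level in the middle of the front edge; +x points into the bays
- bay_mouth (a point): middle of the mouth of the bay with the green tag, at bench level, in the plane of the riser's front edge; x axis points straight into the bay, y along the riser's front edge. The bay is 158 mm wide and ends 128 mm in at a fixed stop panel, so a tray that is fully home still stands out 12 mm in front of the mouth. The green tag itself lies on the deck's front edge above this point. The green tray starts in front of this bay, off to one side and turned somewhat
- blue_tray: blue tray of the same size, full of nuts, 0.6 kg, already stowed in the other bay, which has the blue tag; to be left alone. Origin at the centre of its underside
- tape_roll: yellow roll of tape lying flat on the bench in front of the blue tray, 48 mm across, 19 mm high; to be left alone. Origin at the centre of its underside
- sealant_jar: small white jar, 38 mm across, 44 mm high, standing on the bench to the right; to be left alone. Origin at the centre of its underside
- spare_fitting: one more brass fitting, 33 mm tall, 23 mm across, standing on the bench to the left; to be left alone. Origin at the centre of its underside
- screwdriver: red-handled screwdriver lying on the bench to the right, pointing away from the robot, 190 mm long, 25 mm high; to be left alone. Origin at the middle of its underside
- bolt: steel hex bolt standing on its head on the bench to the left, 41 mm tall, head 24 mm across; to be left alone. Origin at the centre of its underside
Things that resemble listed ones, but are neither listed nor needed, are in the scene too. Of the things like the tray, leave any that is brown; of the rest the smaller one is meant.

How it is judged:
At the end, for the whole second after the job is handed in: The green tray lies flat and still in the green-tagged bay, its front at most 18 mm out of the mouth (6 mm short of home), within 22 mm of the centre line and 5 degrees of square; the three fittings stand in it within 9 degrees of upright; nothing else has moved 15 mm (x of tray_front in the frame of bay_mouth above -0.018 m and y of tray_front in the frame of bay_mouth between -0.022 and 0.022 m and angle between the x axis of tray and the x axis of bay_mouth, either way round below 0.09 rad and height (world z) of tray below 0.004 m and angle between tray's own z axis and vertical below 0.05 rad and linear speed of each of tray, fitting1, fitting2, fitting3 below 0.01 m/s and angle between each of fitting1, fitting2, fitting3's own z axis and vertical below 0.15 rad and x of fitting1 in the frame of tray between -0.066 and 0.066 m and y of fitting1 in the frame of tray between -0.061 and 0.061 m and z of each of fitting1, fitting2, fitting3 in the frame of tray below 0.008 m and x of fitting2 in the frame of tray between -0.066 and 0.066 m and y of fitting2 in the frame of tray between -0.061 and 0.061 m and x of fitting3 in the frame of tray between -0.066 and 0.066 m and y of fitting3 in the frame of tray between -0.061 and 0.061 m and distance of each of blue_tray, tape_roll, sealant_jar, spare_fitting, screwdriver, bolt from where it was at the start of the episode below 0.015 m); the robot touches nothing.
It fails at once if the green tray is lifted (10 mm or more off the bench) or tipped (more than 7 degrees) (height (world z) of tray above 0.01 m or angle between tray's own z axis and vertical above 0.12 rad).
It fails at once if a fitting in the tray is tipped over or taken out (angle between any of fitting1, fitting2, fitting3's own z axis and vertical above 0.5 rad or z of any of fitting1, fitting2, fitting3 in the frame of tray above 0.02 m).
It fails at once if the fingers reach into the tray (grasp point over the tray's inside and less than 40 mm above the bench) (x of the grasp point in the frame of tray between -0.055 and 0.055 m and y of the grasp point in the frame of tray between -0.05 and 0.05 m and height (world z) of the grasp point below 0.04 m).
It fails at once if the tray's wall is pinched between the fingers (grasp point over the tray, low, and more than 15 N between fingers and tray) (x of the grasp point in the frame of tray between -0.07 and 0.07 m and y of the grasp point in the frame of tray between -0.065 and 0.065 m and height (world z) of the grasp point below 0.05 m and contact force between the fingers and tray above 15 N).
It fails at once if something else on the bench is moved by 15 mm or more (distance of any of blue_tray, tape_roll, sealant_jar, spare_fitting, screwdriver, bolt from where it was at the start of the episode above 0.015 m).
It also fails if it takes over 58 s, if anything falls off the work surface, if the arm or the gripper's body presses on something with over 40 N, if the wrist force passes 120 N, or if a joint passes its speed limit or range.

ROBOT

A 6-joint arm with a two-finger parallel gripper is mounted at the origin on the work surface. World frame = base frame: x ahead of the robot, y to its left, z up, the work surface at z = 0. Lengths are in m, angles in rad, forces in N, time in s.
With the tool pointing down it reaches from about 0.35 to 0.975 m from the base axis. Payload 4.9 kg.
Tool frame: the origin (TCP) lies at the very end of the fingers, on their centre line; the grasp point (between the pads) lies 19 mm behind it; z points along the fingers, y is the direction in which the jaws open and shut (so a half turn about z gives the same grasp; the last joint's range is limited). The gripper opens to 85 mm and grips with 20 to 120 N. Pads are 22 mm wide; open, the fingers measure 114 mm over their backs; the gripper's body (76 mm by 85 mm) begins 54 mm behind the grasp point. The pads swing forward as they close: fully open they stand 13 mm farther back than shut.
Start: joints at [1.203, 0.053, 1.613, -0, 1.476, -0.119], TCP at [0.154, 0.606, 0.231] pointing down, gripper open.
Joint ranges: [-3.01, 3.01], [-1.01, 2.22], [0.06, 2.58], [-1.02, 4.17], [0.09, 2.62], [-3.14, 3.14]. Speed limits (rad/s): [2.57, 2.57, 3.14, 3.14, 3.14, 3.14].

INTERFACE

Orientations are given as a unit quaternion [w, x, y, z].
In Python, from plant import state, grab_frame, camera_model, job_done, search_frame, masks_of, place_of gives the robot as it stands.
- The arm moves only by the tool drive_tool, never from a script. Its argument "series" is a list of rows, each a list of 2 entries, a list of its own where there are three numbers: the shift along the world's x, y, z in m, then the turn, a rotation vector about the world's x, y, z in degrees. A call has 1 to 8 rows; each row is the pose to reach, as a shift and turn from the pose commanded when the call began; what a row does not reach only later rows make up. A row lasts 1/10 s, in which the tool goes at most 50 mm and 8.59 degrees, less where a joint would pass 70% of its speed; a pose out of reach is approached as far as the arm can. A call with a gripper value outside its range is refused whole. "fingers" is the closure, from -1 (fully open) to 1 (shut), so that 0 is half open, set as the call begins (left out, the last holds). The fingers move at their own pace and stop on an object; the grip force is fixed at half the most. Time passes only in rows, so rows that repeat a pose let the fingers close. It gives the time, the measured TCP pose, the force and the opening at its end, in the units of the state.
- state(): the state, without advancing time (a new reading comes with each control period).
- grab_frame(name): name is "scene" or "top" or "wrist"; returns the picture (480x640x3 uint8, red, green, blue); there is no depth.
- camera_model(name): a dict with "fovy" (degrees; the focal length in pixels is half the picture's height over the tangent of half this angle, whatever the lens; pixels are square), "cx", "cy" (the principal point, pixels), "rvec" (rotation vector, rad) and "tvec" (3), from world to camera coordinates, as OpenCV has them. Camera axes: x right, y down, z forward; pixel columns grow to the right and rows downward; lengths in m; the calibration is good to about 2 mm. A picture is of the moment at which its call begins: read the wrist's pose just before it. camera_model takes no time and is no camera call; for the wrist camera it gives the pose at the moment of the call.
- job_done(): hands the job in, once; it reports no verdict.
Trained networks look in the newest picture that a camera, given by its name, has taken for a name from the list of things; names that differ only in an ending like _2 or _b are one class to them, and where a whole thing is asked for, a point or a joint stands for the part that bears it (a point fixed in the world has none). Each returns a list of dicts, best first, with "confidence" (0 to 1); they miss things now and then, are a little off and sometimes report something else, mostly with a low value. They report only what shows in the picture. A call takes as long as a camera call. They do not tell look-alikes from the thing itself.
- search_frame(camera, name): "location" ([x, y, z] in m, in world coordinates, good to about 4 mm: the middle of the surface that is visible of it).
- masks_of(camera, name): "pixels" (480x640 bool, what is visible of it).
- place_of(camera, name): "location" ([x, y, z] in m, in world coordinates, good to about 4 mm: a listed point, or the origin of a listed thing).
The state is a dict: "time": time; "joint_pos": joint angles; "joint_vel": joint speeds; "joint_efforts": joint torques, N m; "tool_pos": TCP position; "tool_rot": TCP orientation; "contact_force": force on the tool from outside, world axes, zero at the start; "ft_torque": the same for the moment, N m; "gripper_width": opening from 0.0 (shut) to 1.0 (fully open).
Only numpy, scipy, OpenCV 4.12 (cv2) and the standard library are available. Lean on these libraries where they do the work, as an engineer would, in place of code of your own. Each camera call takes 0.05 s, during which the arm holds its last target.

## Working session

There is one attempt and no reset: what is moved stays moved. The work goes in short steps, Python scripts to look and compute and a tool call to move; the robot and the scene stay as the last step left them, time stands still between calls to the robot, and variables do not carry over. Pictures are saved under pics/ and viewed, and the job is handed in when it is done.

Besides the shell and the picture viewer there is one more tool, called as name(argument=value, ...) on one line, values as JSON. drive_tool: Moves the arm, as the interface text tells. Its arguments: {"type":"object","properties":{"series":{"type":"array","items":{"type":"array"}},"fingers":{"type":"number"}},"required":["series"]}

```bash
ls; mkdir -p pics
python3 - <<'E'
from plant import *
import cv2
print(state())
for n in("scene","top"):
    f=grab_frame(n); cv2.imwrite(f"pics/{n}0.png",f[:,:,::-1])
    print(n,camera_model(n))
E
```

```text
pics
{'time': 0.0, 'joint_pos': array([ 1.20298041e+00,  5.33571298e-02,  1.61429604e+00,  6.80265585e-06,
        1.47599340e+00, -1.18985006e-01]), 'joint_vel': array([-0.00075019, -0.00093336,  0.00053462,  0.00067205,  0.0011152 ,
        0.00024062]), 'joint_efforts': array([ 1.57435072e-03, -3.93669069e+01, -3.70184362e+01, -2.51794557e-05,
        6.88832137e-03, -6.84465988e-06]), 'tool_pos': array([0.15368286, 0.60516909, 0.23006163]), 'tool_rot': array([-2.50787644e-04,  1.24094986e-01,  9.92269812e-01, -9.95873424e-04]), 'contact_force': array([-0.42628071,  0.51649873, -0.37355672]), 'ft_torque': array([ 0.00933058,  0.02103412, -0.06060588]), 'gripper_width': 0.9990088168998877}
scene {'fovy': 56.59706746169146, 'cx': 321.1384748336584, 'cy': 237.61375905634347, 'rvec': array([ 2.02451881,  1.57039263, -0.52543464]), 'tvec': array([-0.12790492, -0.36456573,  1.16438779])}
top {'fovy': 57.13962864093031, 'cx': 315.156072606652, 'cy': 230.61777519063276, 'rvec': array([ 2.10592029, -2.15528219,  0.20880371]), 'tvec': array([0.01334427, 0.48704055, 1.03246166])}
```

View pics/scene0.png

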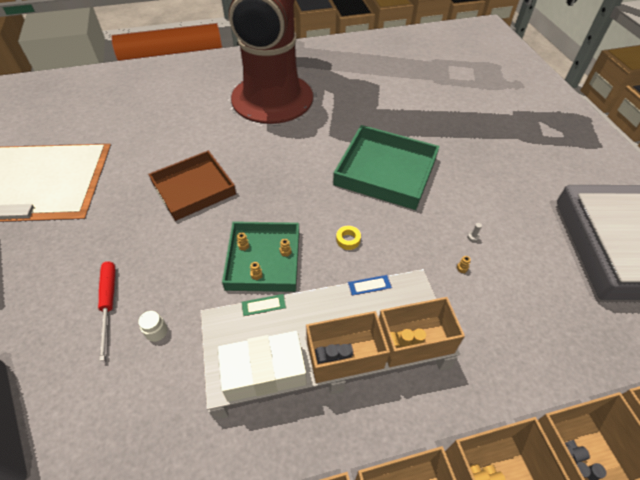

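View pics/top0.png

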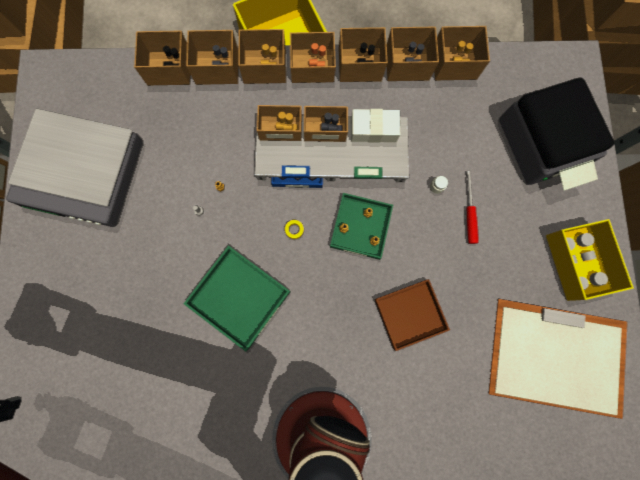

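```bash
cat > h.py <<'E'
from plant import *
import numpy as np, cv2
from scipy.optimize import minimize
def cam(n):
    c=camera_model(n); f=240/np.tan(np.radians(c["fovy"])/2)
    K=np.array([[f,0,c["cx"]],[0,f,c["cy"]],[0,0,1.]])
    return K,np.array(c["rvec"]),np.array(c["tvec"])
def proj(n,P):
    K,r,t=cam(n); return cv2.projectPoints(np.array(P,float).reshape(-1,3),r,t,K,None)[0].reshape(-1,2)
def back(n,uv,z):
    K,r,t=cam(n);R=cv2.Rodrigues(r)[0]
    uv=np.array(uv,float).reshape(-1,2)
    d=(np.linalg.inv(K)@np.c_[uv,np.ones(len(uv))].T).T@R; o=-R.T@t
    s=(z-o[2])/d[:,2]; return o+s[:,None]*d
def box(x,y,a,L=.14,W=.13,H=.028,z0=0):
    c,s=np.cos(a),np.sin(a)
    return np.array([[x+c*u-s*v,y+s*u+c*v,z] for z in(z0,z0+H) for u,v in((-L/2,-W/2),(L/2,-W/2),(L/2,W/2),(-L/2,W/2))])
def hullmask(n,P):
    m=np.zeros((480*4,640*4),np.uint8); p=(proj(n,P)*4+1.5).round().astype(np.int32)
    cv2.fillConvexPoly(m,cv2.convexHull(p),1); return m
def fit(n,mask,x0,**k):
    big=cv2.resize(mask.astype(np.uint8),(2560,1920),interpolation=cv2.INTER_NEAREST)
    f=lambda q:(lambda h:np.sum(h!=big)/np.sum(h|big))(hullmask(n,box(q[0],q[1],q[2],**k)))
    r=minimize(f,x0,method="Nelder-Mead",options=dict(initial_simplex=np.array(x0)+np.array([[0,0,0],[.01,0,0],[0,.01,0],[0,0,.1]])))
    return r.x,r.fun
def hull(mask):
    m=np.zeros(mask.shape,np.uint8); p=np.argwhere(mask)[:,::-1].astype(np.int32)
    cv2.fillConvexPoly(m,cv2.convexHull(np.ascontiguousarray(p)),1); return m
E
python3 - <<'E'
from h import *
for n in("top","scene"):
    f=grab_frame(n)
    for t in("tray","tray_front","bay_mouth","riser","tape_roll","fitting1","sealant_jar"):
        print(n,t,[(np.round(d["location"],4),round(d["confidence"],2)) for d in place_of(n,t)])
    ms=masks_of(n,"tray")
    for d in ms:
        m=d["pixels"]; v,u=np.argwhere(m).mean(0); print(u,v,m.sum(),d["confidence"])
        g=back(n,[[u,v]],.01)[0]
        for a in (0.,.3):
            print("  fit",fit(n,hull(m),[g[0],g[1],a]))
f=grab_frame("top")
cv2.imwrite("pics/crop_top.png",cv2.resize(f[150:280,240:440,::-1],None,fx=4,fy=4,interpolation=cv2.INTER_CUBIC))
f=grab_frame("scene")
cv2.imwrite("pics/crop_sc.png",cv2.resize(f[200:350,180:380,::-1],None,fx=4,fy=4,interpolation=cv2.INTER_CUBIC))
print(state()["time"])
E
```

```text
top tray [(array([ 0.2796, -0.2261, -0.0048]), 0.88), (array([ 0.5023, -0.1196, -0.0033]), 0.72), (array([0.3284, 0.1935, 0.0004]), 0.65), (array([ 0.496 ,  0.0553, -0.0012]), 0.36), (array([ 0.436 , -0.0964, -0.0007]), 0.21), (array([ 0.4672, -0.1439,  0.0026]), 0.17)]
top tray_front [(array([0.2737, 0.1169, 0.0015]), 0.75), (array([ 4.358e-01, -9.350e-02, -1.000e-04]), 0.74), (array([ 0.3043, -0.2936, -0.0034]), 0.68)]
top bay_mouth []
top riser [(array([ 0.6192, -0.0392, -0.0018]), 0.8)]
top tape_roll [(array([ 0.4946,  0.0569, -0.001 ]), 0.47)]
top fitting1 [(array([ 0.467 , -0.1438,  0.003 ]), 0.62), (array([ 0.5368, -0.1319,  0.0059]), 0.6), (array([ 0.4979, -0.0729,  0.0028]), 0.53), (array([ 0.501, -0.115, -0.002]), 0.39)]
top sealant_jar [(array([ 0.5998, -0.3156,  0.0019]), 0.5)]
412.1870393120393 314.7039312039312 3256 0.87
  fit (array([ 0.28335044, -0.23007655,  0.29123921]), np.float64(0.12072801163136966))
  fit (array([ 0.28255545, -0.22766306,  0.27259164]), np.float64(0.11838060946693597))
361.59122562674094 225.56685236768803 2872 0.81
  fit (array([ 0.50222999, -0
[... 1149 characters left out ...]
0.5462, -0.3957, -0.0008]), 0.68)]
262.1358324145535 256.9805953693495 4535 0.97
  fit (array([ 0.50203261, -0.11217347, -0.29074205]), np.float64(0.03448732614847372))
  fit (array([ 0.50191516, -0.11235734, -0.28767032]), np.float64(0.03478470340258958))
386.6110183639399 166.2831385642738 5990 0.82
  fit (array([0.33197438, 0.19650377, 0.28589207]), np.float64(0.44684501751357936))
  fit (array([0.3415067 , 0.1921627 , 0.52010278]), np.float64(0.44215060302016823))
192.55054001661588 184.47632234837994 3611 0.81
  fit (array([ 0.28016115, -0.2246093 ,  0.39603408]), np.float64(0.09831058815965023))
  fit (array([ 0.27940602, -0.22460354,  0.41196348]), np.float64(0.09843893184997025))
1.1
```

View pics/crop_top.png

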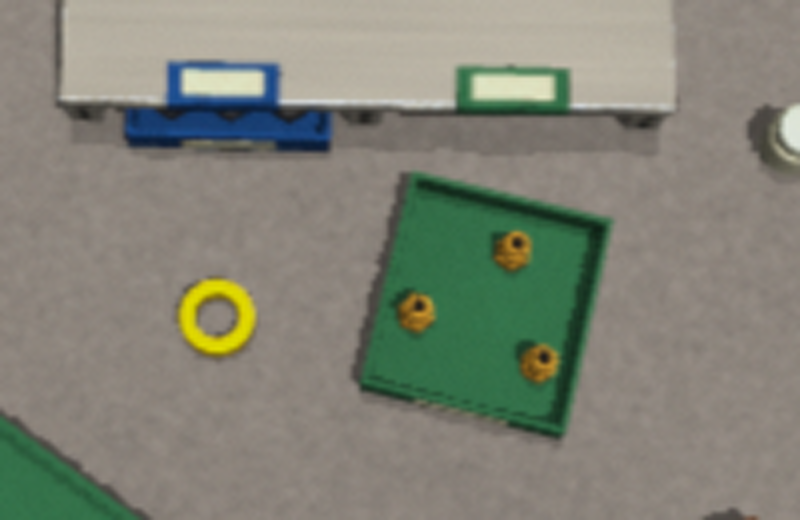

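View pics/crop_sc.png

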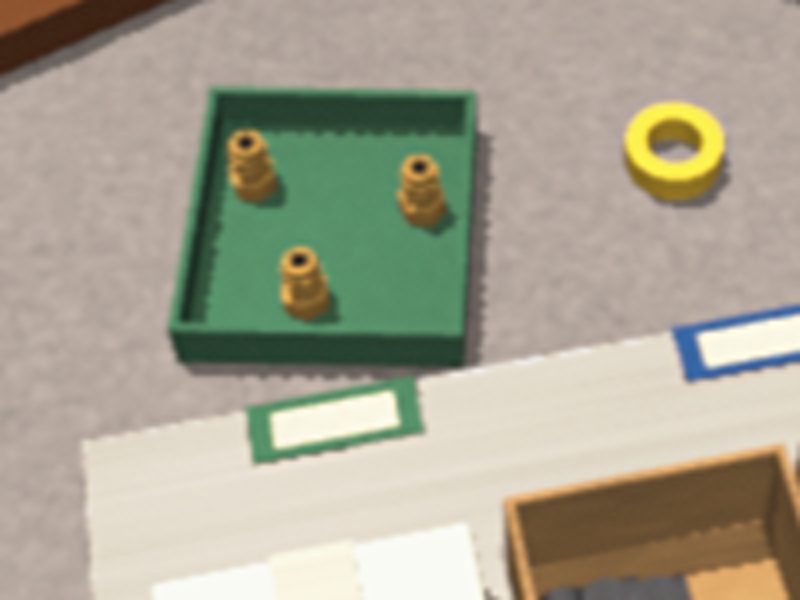

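Run:
```python
from h import *
for n,uv in(("top",[[255,175],[408.3,177.3]]),("scene",[[201.3,310.3],[426,272]])):
    p=back(n,uv,.055); e=p[0]-p[1]
    if e[1]<0:e=-e
    print(p,np.linalg.norm(e),"yaw",np.arctan2(-e[0],e[1]), p.mean(0))
for n,uv in(("top",[[240+513/4,150+87/4]]),("scene",[[180+335/4,200+420/4]])): print("tag",back(n,uv,.056))
for n in("top","scene"):
    grab_frame(n)
    for d in masks_of(n,"riser")[:1]:
        m=hull(d["pixels"])
        c=cv2.approxPolyDP(cv2.findContours(m,0,2)[0][0],4,True); print(n,c.reshape(-1,2).tolist())
```

```text
[[ 0.62859321  0.14769074  0.055     ]
 [ 0.61470092 -0.232115    0.055     ]] 0.38005972152633594 yaw -0.03656104530396687 [ 0.62164707 -0.04221213  0.055     ]
[[ 0.61573142 -0.22900378  0.055     ]
 [ 0.63607972  0.15270383  0.055     ]] 0.3822495939201606 yaw -0.05325818345309095 [ 0.62590557 -0.03814998  0.055     ]
tag [[ 0.6308026  -0.13314624  0.056     ]]
tag [[ 0.6315153  -0.12979748  0.056     ]]
top [[258, 106], [258, 179], [408, 177], [407, 118], [399, 110]]
scene [[463, 332], [449, 300], [423, 270], [201, 312], [208, 410], [219, 419], [444, 369], [457, 358]]
```

Look-alikes: the larger green tray at top (238,297), the brown tray at (411,314), and the small green one with three fittings at (361,226). The last is the one I want: it's the smaller of the green ones, and the crop shows its white slip facing the robot. Next I move above and in front of it.

drive_tool(series=[[[0.2,-0.2,0],[0,0,0]],[[0.2,-0.2,0],[0,0,0]],[[0.2,-0.2,0],[0,0,0]],[[0.2,-0.2,0],[0,0,0]],[[0.2,-0.2,0],[0,0,0]],[[0.2,-0.2,0],[0,0,0]],[[0.25,-0.69,0],[0,0,-1.5]],[[0.25,-0.69,0],[0,0,-1.5]]], fingers=-1)

```text
time: 2.1
tool_pos: [0.3645, 0.3047, 0.2312]
tool_rot: [-0.0, 0.137, 0.991, -0.0]
contact_force: [0.7, -1.3, 0.0]
gripper_width: 1.004
```

drive_tool(series=[[[0.01,-0.4,0],[0,0,0]],[[0.01,-0.4,0],[0,0,0]],[[0.01,-0.4,0],[0,0,0]],[[0.01,-0.4,0],[0,0,0]],[[0.01,-0.4,0],[0,0,0]],[[0.01,-0.4,0],[0,0,0]],[[0.01,-0.4,0],[0,0,0]],[[0.01,-0.4,0],[0,0,0]]])

```text
time: 2.9
tool_pos: [0.3737, -0.0957, 0.2318]
tool_rot: [0.001, 0.137, 0.991, -0.0]
contact_force: [1.4, 0.4, 0.4]
gripper_width: 0.997
```

Run:
```python
from h import *
from scipy.spatial.transform import Rotation as Ro
s=state();print(s)
q=s["tool_rot"];R=Ro.from_quat([q[1],q[2],q[3],q[0]]).as_matrix();print(R.round(3))
K,r,t=cam("wrist");Rc=cv2.Rodrigues(r)[0];o=-Rc.T@t;print("cam in tool",R.T@(o-s["tool_pos"]))
for n in("wrist","top"):
    cv2.imwrite(f"pics/{n}1.png",grab_frame(n)[:,:,::-1])
```

```text
{'time': 2.9, 'joint_pos': array([-4.44408889e-01, -5.80268927e-01,  2.13078542e+00,  2.35399381e-04,
        1.58903266e+00, -1.73991098e+00]), 'joint_vel': array([-1.22899482,  0.34825532, -0.21361001,  0.0068922 , -0.13482162,
       -1.21409331]), 'joint_efforts': array([  5.83821416, -16.29638493, -36.51459217,  -0.15478333,
         0.36369874,   0.98540336]), 'tool_pos': array([ 0.37367485, -0.09567998,  0.23179291]), 'tool_rot': array([ 1.00958792e-03,  1.37210550e-01,  9.90541371e-01, -1.96357256e-04]), 'contact_force': array([1.36693746, 0.38339352, 0.42504217]), 'ft_torque': array([ 0.00837072, -0.04919504,  0.01420758]), 'gripper_width': 0.9970490958364022}
[[-0.962  0.272  0.002]
 [ 0.272  0.962 -0.001]
 [-0.002 -0.    -1.   ]]
cam in tool [ 0.07294802  0.00030767 -0.14269923]
```

View pics/wrist1.png

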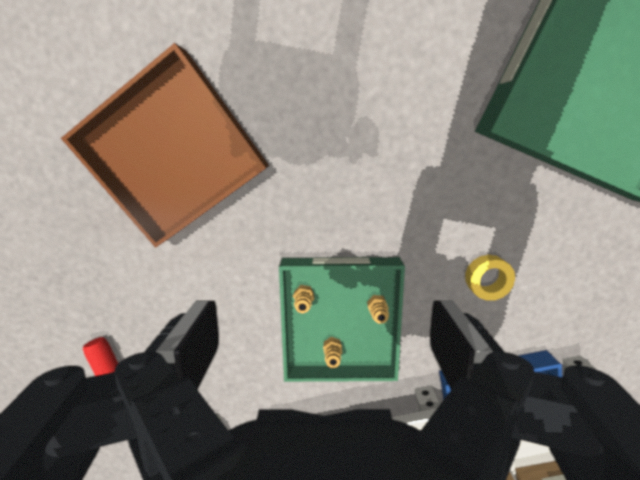

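drive_tool(series=[[[0,0,0],[0,0,0]],[[0,0,0],[0,0,0]],[[0,0,0],[0,0,0]]])

```text
time: 3.3
tool_pos: [0.3742, -0.0922, 0.2313]
tool_rot: [0.0, 0.136, 0.991, 0.0]
contact_force: [0.9, 0.9, 0.7]
gripper_width: 1.0
```

```bash
cat >> h.py <<'E'
from scipy.spatial.transform import Rotation as Ro
def toolyaw(s):
    q=s["tool_rot"];R=Ro.from_quat([q[1],q[2],q[3],q[0]]).as_matrix(); return np.arctan2(-R[0,1],R[1,1])
def look(cams=("wrist","top","scene"),g0=(.5,-.11,-.27),tag=None):
    out=[]
    for n in cams:
        f=grab_frame(n)
        if tag: cv2.imwrite(f"pics/{n}{tag}.png",f[:,:,::-1])
        best=None
        for d in masks_of(n,"tray"):
            m=d["pixels"]; u=np.argwhere(m)[:,::-1].mean(0)
            g=back(n,[u],.01)[0]
            if np.hypot(g[0]-g0[0],g[1]-g0[1])<.06:
                x,e=fit(n,hull(m),[g[0],g[1],g0[2]])
                if best is None or e<best[1]: best=(x,e)
        if best: print(n,best[0].round(4),round(best[1],3))
E
python3 - <<'E'
from h import *
s=state();print(s["time"],s["tool_pos"],toolyaw(s)); look(); print(camera_model("wrist")["tvec"])
E
```

```text
3.3 [ 0.3742143  -0.09219581  0.23128613] -0.271962552030343
wrist [ 0.5018 -0.1133 -0.2692] 0.02
top [ 0.5065 -0.113  -0.2674] 0.341
scene [ 0.501  -0.1115 -0.28  ] 0.036
[-0.01241544 -0.40569318  0.26993178]
```

drive_tool(series=[[[0.022,0.009,-0.04],[0,0,0]],[[0.022,0.009,-0.08],[0,0,0]],[[0.022,0.009,-0.12],[0,0,0]],[[0.022,0.009,-0.16],[0,0,0]],[[0.022,0.009,-0.19],[0,0,0]],[[0.022,0.009,-0.21],[0,0,0]],[[0.022,0.009,-0.222],[0,0,0]],[[0.022,0.009,-0.226],[0,0,0]]])

```text
time: 4.4
tool_pos: [0.3953, -0.0842, 0.0042]
tool_rot: [-0.001, 0.137, 0.991, 0.0]
contact_force: [0.1, 0.7, -0.2]
gripper_width: 1.004
```

Run:
```python
from h import *
s=state();print(s["time"],s["tool_pos"],toolyaw(s),s["contact_force"]); look(("scene","wrist"),tag="2")
f=cv2.imread("pics/scene2.png"); cv2.imwrite("pics/scene2c.png",cv2.resize(f[130:330,180:380],None,fx=3,fy=3))
```

```text
4.4 [ 0.39534161 -0.08419588  0.00421136] -0.27470023546276484 [ 0.07842206  0.73620154 -0.15754861]
scene [ 0.5018 -0.1123 -0.2752] 0.035
```

View pics/scene2c.png

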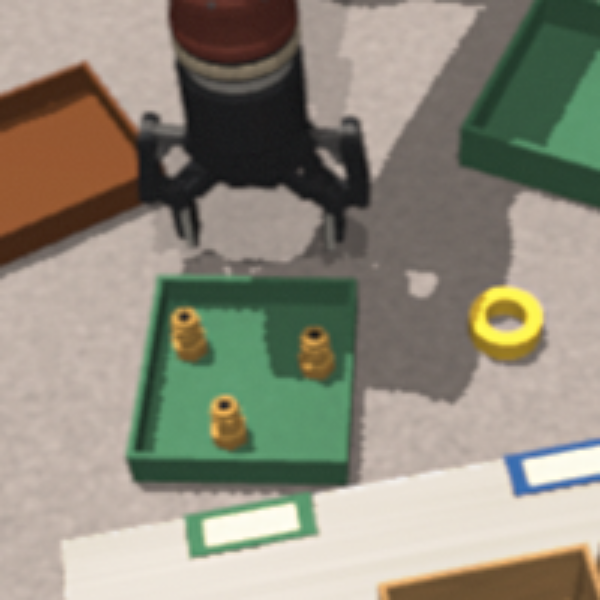

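View pics/wrist2.png

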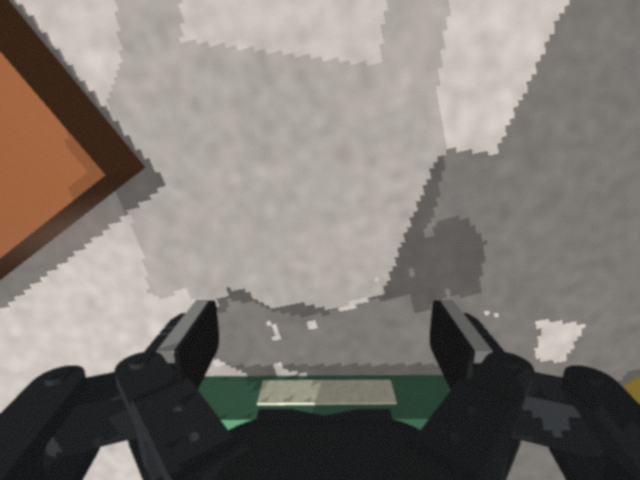

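drive_tool(series=[[[0.009,-0.0025,-0.005],[0,0,0]],[[0.017,-0.0048,-0.005],[0,0,0]],[[0.021,-0.0058,-0.005],[0,0,0]],[[0.023,-0.0064,-0.005],[0,0,0]],[[0.025,-0.007,-0.005],[0,0,0]],[[0.027,-0.0075,-0.005],[0,0,0]],[[0.029,-0.008,-0.005],[0,0,0]],[[0.031,-0.0086,-0.005],[0,0,0]]])

```text
time: 5.4
tool_pos: [0.4258, -0.0927, -0.0001]
tool_rot: [-0.002, 0.137, 0.991, 0.0]
contact_force: [-5.4, 2.2, 4.0]
gripper_width: 0.999
```

Run:
```python
from h import *
s=state();print(s["time"],s["tool_pos"],toolyaw(s),s["contact_force"]); look(("scene","top"),tag="3")
f=cv2.imread("pics/scene3.png"); cv2.imwrite("pics/scene3c.png",cv2.resize(f[130:330,180:380],None,fx=3,fy=3))
```

```text
5.4 [ 4.25847957e-01 -9.26599549e-02 -6.45517103e-05] -0.2747528478598579 [-5.39867388  2.21450664  3.95269022]
scene [ 0.5042 -0.1135 -0.2849] 0.037
top [ 0.5712 -0.1363 -0.3698] 0.564
```

View pics/scene3c.png

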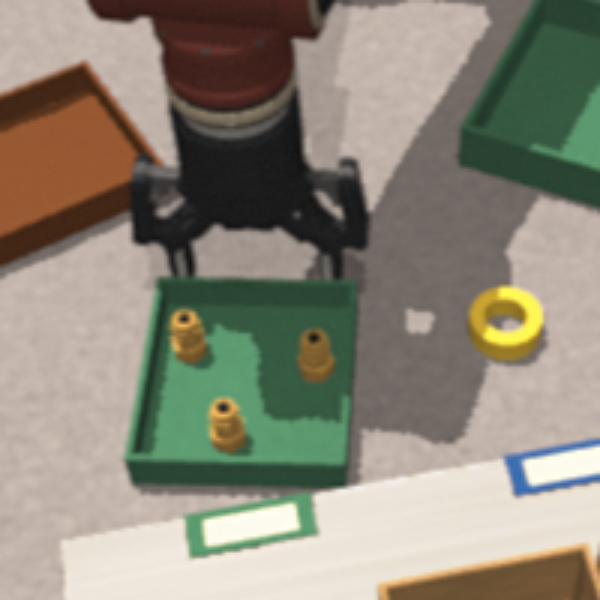

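```bash
cat > traj.py <<'E'
import numpy as np
def rows(x,y,th,thf,turn,n,ds,off=.081):
    c=np.array([x,y]) + off*np.array([np.cos(th),np.sin(th)]); t0=th; dist=0
    for i in range(n):
        dist+=ds
        tn=t0+(thf-t0)*min(dist/turn,1); tm=(th+tn)/2
        c=c+ds*np.array([np.cos(tm),np.sin(tm)]); th=tn
        p=c-off*np.array([np.cos(th),np.sin(th)])
        print(i+1,(p-[x,y]).round(4),round(np.degrees(th-t0),2),"c",c.round(3))
E
python3 -c "
from traj import *
rows(.4258,-.0927,-.2747,-.045,.06,24,.0025)"
```

```text
1 [ 0.0022 -0.0014] 0.55 c [ 0.506 -0.115]
2 [ 0.0044 -0.0028] 1.1 c [ 0.509 -0.116]
3 [ 0.0066 -0.0042] 1.65 c [ 0.511 -0.117]
4 [ 0.0089 -0.0055] 2.19 c [ 0.513 -0.117]
5 [ 0.0111 -0.0069] 2.74 c [ 0.516 -0.118]
6 [ 0.0134 -0.0082] 3.29 c [ 0.518 -0.118]
7 [ 0.0157 -0.0094] 3.84 c [ 0.521 -0.119]
8 [ 0.018  -0.0107] 4.39 c [ 0.523 -0.119]
9 [ 0.0203 -0.012 ] 4.94 c [ 0.526 -0.12 ]
10 [ 0.0226 -0.0132] 5.48 c [ 0.528 -0.12 ]
11 [ 0.0249 -0.0144] 6.03 c [ 0.531 -0.121]
12 [ 0.0273 -0.0155] 6.58 c [ 0.533 -0.121]
13 [ 0.0296 -0.0167] 7.13 c [ 0.536 -0.122]
14 [ 0.032  -0.0178] 7.68 c [ 0.538 -0.122]
15 [ 0.0344 -0.0189] 8.23 c [ 0.54  -0.122]
16 [ 0.0367 -0.02  ] 8.77 c [ 0.543 -0.123]
17 [ 0.0391 -0.0211] 9.32 c [ 0.545 -0.123]
18 [ 0.0415 -0.0221] 9.87 c [ 0.548 -0.123]
19 [ 0.0439 -0.0231] 10.42 c [ 0.55  -0.123]
20 [ 0.0464 -0.0241] 10.97 c [ 0.553 -0.124]
21 [ 0.0488 -0.0251] 11.52 c [ 0.555 -0.124]
22 [ 0.0512 -0.026 ] 12.06 c [ 0.558 -0.124]
23 [ 0.0537 -0.027 ] 12.61 c [ 0.56  -0.124]
24 [ 0.0562 -0.0279] 13.16 c [ 0.563 -0.124]
```

drive_tool(series=[[[0.0022,-0.0014,0.001],[0,0,0.55]],[[0.0044,-0.0028,0.001],[0,0,1.1]],[[0.0066,-0.0042,0.001],[0,0,1.65]],[[0.0089,-0.0055,0.001],[0,0,2.2]],[[0.0111,-0.0069,0.001],[0,0,2.75]],[[0.0134,-0.0082,0.001],[0,0,3.3]],[[0.0157,-0.0094,0.001],[0,0,3.85]],[[0.018,-0.0107,0.001],[0,0,4.4]]])

```text
time: 6.4
tool_pos: [0.4453, -0.1041, 0.0013]
tool_rot: [0.0, 0.099, 0.995, -0.0]
contact_force: [-0.9, -0.0, -1.9]
gripper_width: 0.999
```

Run:
```python
from h import *
s=state();print(s["time"],s["tool_pos"],toolyaw(s),s["contact_force"]); look(("scene",),g0=(.52,-.12,-.2),tag="4")
f=cv2.imread("pics/scene4.png"); cv2.imwrite("pics/scene4c.png",cv2.resize(f[130:330,180:380],None,fx=3,fy=3))
```

```text
6.4 [ 0.44525493 -0.10405206  0.0012881 ] -0.1973593024262077 [-0.88013683 -0.0309672  -1.89731734]
scene [ 0.5218 -0.1186 -0.1972] 0.062
```

View pics/scene4c.png

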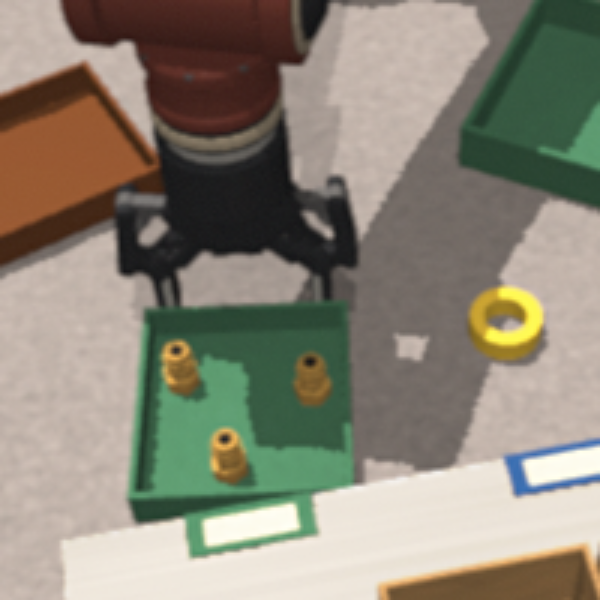

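drive_tool(series=[[[0.0023,-0.0013,0],[0,0,0.55]],[[0.0046,-0.0025,0],[0,0,1.1]],[[0.0069,-0.0037,0],[0,0,1.65]],[[0.0093,-0.0048,0],[0,0,2.2]],[[0.0116,-0.006,0],[0,0,2.75]],[[0.014,-0.0071,0],[0,0,3.3]],[[0.0164,-0.0082,0],[0,0,3.85]],[[0.0187,-0.0093,0],[0,0,4.4]]])

```text
time: 7.3
tool_pos: [0.4639, -0.1134, 0.0015]
tool_rot: [-0.0, 0.06, 0.998, -0.0]
contact_force: [-5.2, 0.6, 3.8]
gripper_width: 1.003
```

drive_tool(series=[[[0.0024,-0.0011,0],[0,0,0.55]],[[0.0048,-0.0021,0],[0,0,1.1]],[[0.0072,-0.0031,0],[0,0,1.65]],[[0.0097,-0.0041,0],[0,0,2.2]],[[0.0121,-0.0051,0],[0,0,2.75]],[[0.0145,-0.006,0],[0,0,3.3]],[[0.017,-0.007,0],[0,0,3.85]],[[0.0195,-0.0079,0],[0,0,4.4]]])

```text
time: 8.1
tool_pos: [0.4834, -0.1214, 0.0015]
tool_rot: [-0.0, 0.022, 1.0, -0.0]
contact_force: [-5.2, -0.2, 4.7]
gripper_width: 1.0
```

Run:
```python
from h import *
s=state();print(s["time"],s["tool_pos"],toolyaw(s),s["contact_force"])
for n in("scene","wrist","top"): cv2.imwrite(f"pics/{n}5.png",grab_frame(n)[:,:,::-1])
f=cv2.imread("pics/scene5.png"); cv2.imwrite("pics/scene5c.png",cv2.resize(f[150:350,180:380],None,fx=3,fy=3))
```

```text
8.1 [ 0.48342741 -0.12136181  0.00147848] -0.04373613265918935 [-5.20521335 -0.21599078  4.73626629]
```

View pics/scene5c.png

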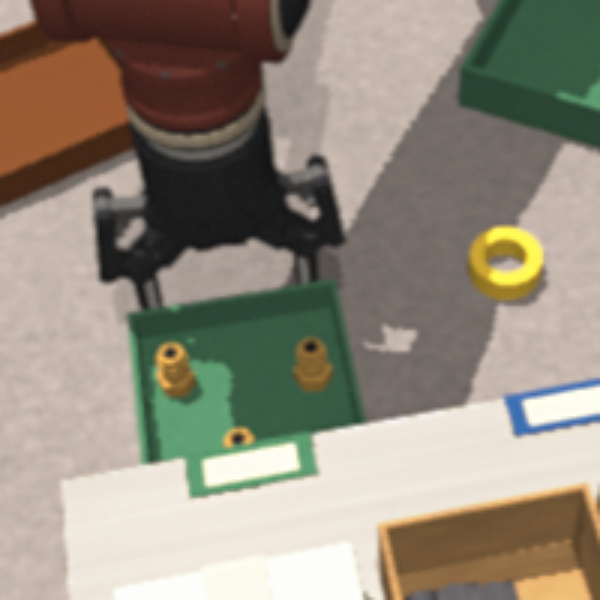

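View pics/top5.png

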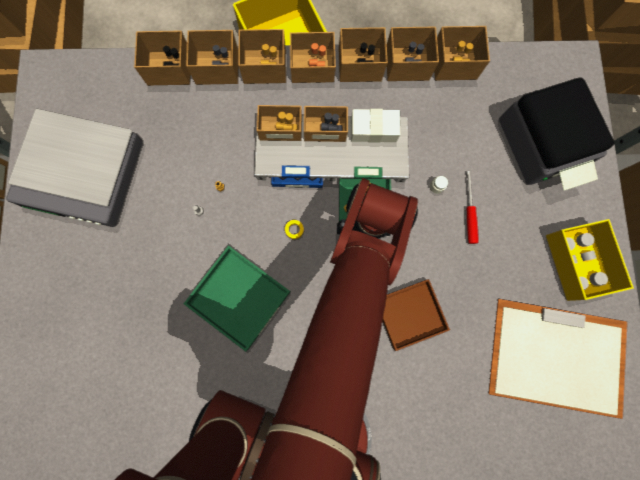

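View pics/wrist5.png

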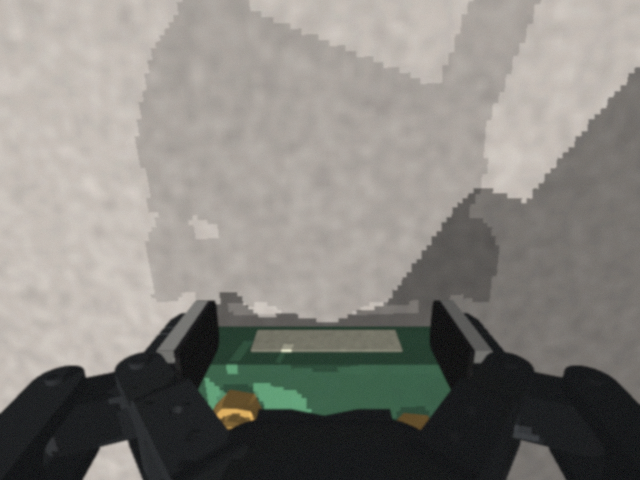

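Run:
```python
from h import *
p=back("scene",[[223.3,255.0],[291.7,244.6]],.028); print(p, np.linalg.norm(p[0]-p[1])); e=p[1]-p[0]; print("front yaw",np.arctan2(-e[0],e[1]))
a=-.045;R=np.array([[np.cos(a),np.sin(a)],[-np.sin(a),np.cos(a)]])
f=p.mean(0)[:2]; print("front local",R@(f-[.618,-.130]))
# riser legs / edge overlay on both images
ex=np.array([np.cos(a),np.sin(a),0]);ey=np.array([-np.sin(a),np.cos(a),0])
c=np.array([.618,-.13,0])+.09*ey
for n in("scene","top"):
    f=cv2.imread(f"pics/{n}5.png"); f=cv2.resize(f,None,fx=4,fy=4,interpolation=cv2.INTER_CUBIC)
    for z,col in((.055,(0,0,255)),):
        P=[c+u*ex+v*ey+[0,0,z] for u,v in((0,-.191),(0,.191),(.16,.191),(.16,-.191))]+[c-.09*ey+[0,0,z],c-.09*ey+.03*ex+[0,0,z]]
        q=(proj(n,P)*4+1.5).astype(int)
        cv2.polylines(f,[q[:4]],True,col,1); cv2.line(f,tuple(map(int,q[4])),tuple(map(int,q[5])),(255,0,255),1)
    x0,y0=q[:4].min(0)-40; x1,y1=q[:4].max(0)+40
    g=f[y0:y1,x0:x1]; k=min(1,800/g.shape[1],600/g.shape[0]); cv2.imwrite(f"pics/{n}5o.png",cv2.resize(g,None,fx=k,fy=k))
```

```text
[[ 0.49423332 -0.18312725  0.028     ]
 [ 0.50152273 -0.05611066  0.028     ]] 0.1272255898942287
front yaw -0.05732652046553541
front local [-0.12046736  0.00496687]
```

View pics/scene5o.png

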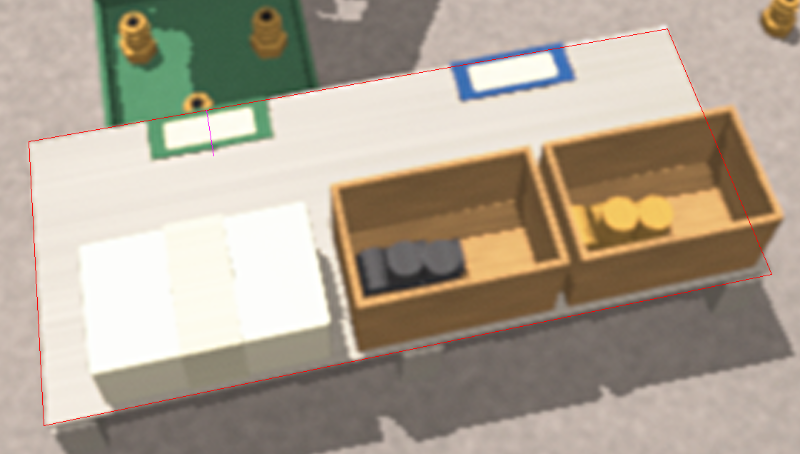

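View pics/top5o.png

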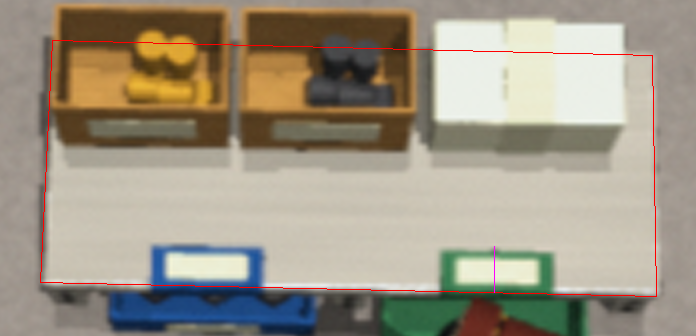

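drive_tool(series=[[[0.003,-0.0002,0],[0,0,0]],[[0.006,-0.0004,0],[0,0,0]],[[0.009,-0.0006,0],[0,0,0]],[[0.012,-0.0008,0],[0,0,0]],[[0.015,-0.001,0],[0,0,0]],[[0.018,-0.0012,0],[0,0,0]],[[0.021,-0.0014,0],[0,0,0]],[[0.024,-0.0016,0],[0,0,0]]])

```text
time: 9.05
tool_pos: [0.5071, -0.1226, 0.0013]
tool_rot: [-0.001, 0.022, 1.0, 0.0]
contact_force: [-5.5, 0.5, 3.4]
gripper_width: 0.998
```

drive_tool(series=[[[0.003,-0.0002,0],[0,0,0]],[[0.006,-0.0004,0],[0,0,0]],[[0.009,-0.0006,0],[0,0,0]],[[0.012,-0.0008,0],[0,0,0]],[[0.015,-0.001,0],[0,0,0]],[[0.018,-0.0012,0],[0,0,0]],[[0.021,-0.0014,0],[0,0,0]],[[0.024,-0.0016,0],[0,0,0]]])

```text
time: 9.85
tool_pos: [0.5311, -0.1242, 0.0013]
tool_rot: [-0.001, 0.022, 1.0, 0.0]
contact_force: [-5.3, 0.9, 3.8]
gripper_width: 1.004
```

Run:
```python
from h import *
s=state();print(s["time"],s["tool_pos"],toolyaw(s),s["contact_force"])
for n in("scene","wrist"): cv2.imwrite(f"pics/{n}6.png",grab_frame(n)[:,:,::-1])
f=cv2.imread("pics/scene6.png"); cv2.imwrite("pics/scene6c.png",cv2.resize(f[170:370,180:380],None,fx=3,fy=3))
```

```text
9.85 [ 0.53105637 -0.12422517  0.00131172] -0.04452672380102338 [-5.27044506  0.86893219  3.75258579]
```

View pics/scene6c.png

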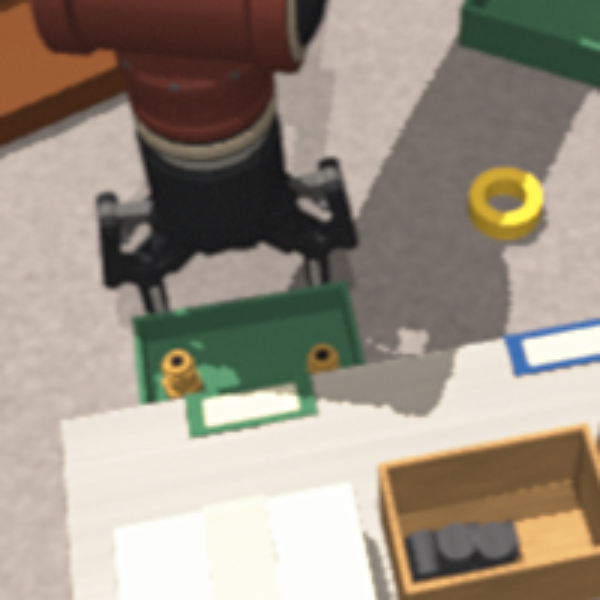

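View pics/wrist6.png

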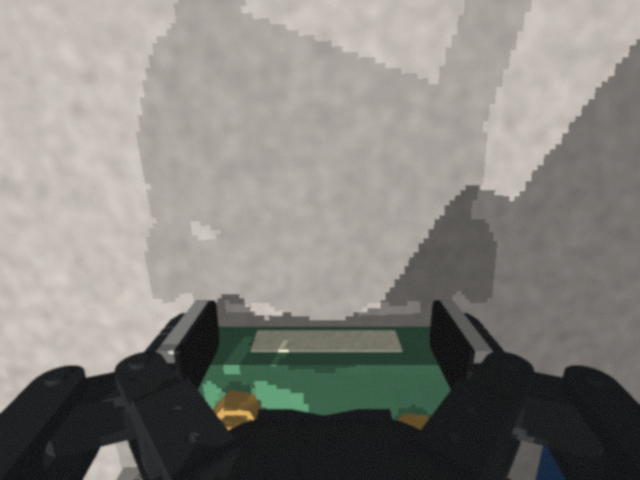

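drive_tool(series=[[[0.003,-0.0002,0],[0,0,0]],[[0.006,-0.0004,0],[0,0,0]],[[0.009,-0.0006,0],[0,0,0]],[[0.012,-0.0008,0],[0,0,0]],[[0.015,-0.001,0],[0,0,0]],[[0.018,-0.0012,0],[0,0,0]],[[0.021,-0.0014,0],[0,0,0]],[[0.024,-0.0016,0],[0,0,0]]])

```text
time: 10.75
tool_pos: [0.5555, -0.1259, 0.0012]
tool_rot: [0.0, 0.022, 1.0, 0.0]
contact_force: [-3.6, 0.1, 1.2]
gripper_width: 0.998
```

drive_tool(series=[[[0.003,-0.0002,0],[0,0,0]],[[0.006,-0.0004,0],[0,0,0]],[[0.009,-0.0006,0],[0,0,0]],[[0.012,-0.0008,0],[0,0,0]],[[0.015,-0.001,0],[0,0,0]],[[0.018,-0.0012,0],[0,0,0]],[[0.02,-0.0013,0],[0,0,0]],[[0.022,-0.0014,0],[0,0,0]]])

```text
time: 11.55
tool_pos: [0.5774, -0.1273, 0.0012]
tool_rot: [-0.0, 0.022, 1.0, -0.0]
contact_force: [-2.1, -0.6, -0.9]
gripper_width: 1.002
```

Run:
```python
from h import *
s=state();print(s["time"],s["tool_pos"],toolyaw(s),s["contact_force"])
for n in("scene","wrist"): cv2.imwrite(f"pics/{n}7.png",grab_frame(n)[:,:,::-1])
f=cv2.imread("pics/scene7.png"); cv2.imwrite("pics/scene7c.png",cv2.resize(f[170:370,180:380],None,fx=3,fy=3))
```

```text
11.55 [ 0.57737469 -0.12732182  0.0012408 ] -0.04452922216156052 [-2.10146892 -0.61262651 -0.91100934]
```

View pics/scene7c.png

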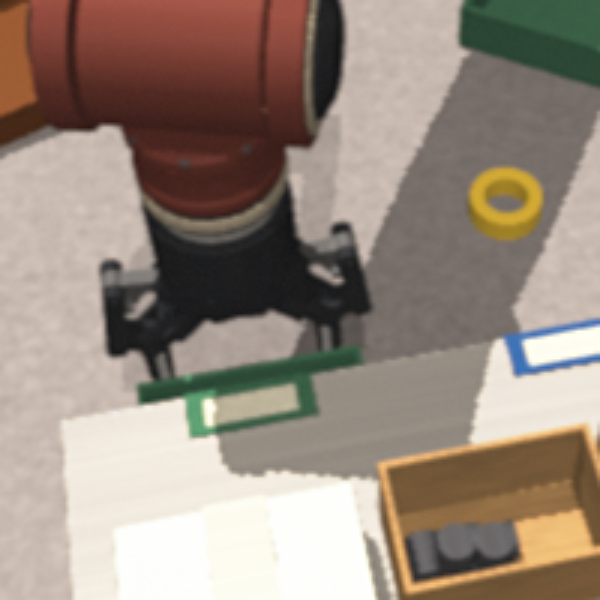

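View pics/wrist7.png

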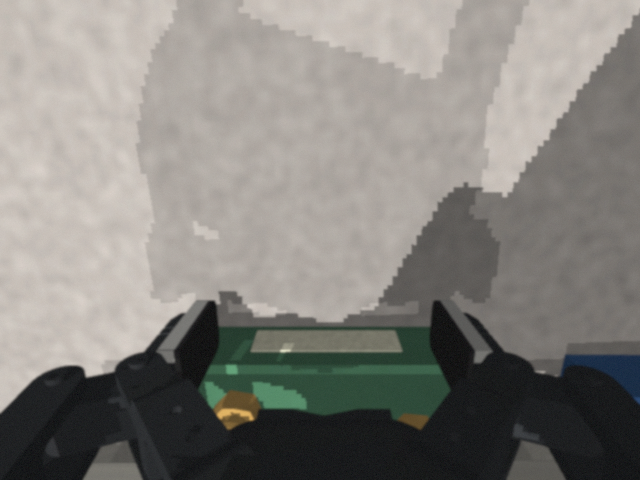

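drive_tool(series=[[[0.002,-0.0001,0],[0,0,0]],[[0.004,-0.0002,0],[0,0,0]],[[0.006,-0.0003,0],[0,0,0]],[[0.0075,-0.0004,0],[0,0,0]],[[0.009,-0.0004,0],[0,0,0]],[[0.01,-0.0005,0],[0,0,0]],[[0.011,-0.0005,0],[0,0,0]],[[0.012,-0.0006,0],[0,0,0]]])

```text
time: 12.45
tool_pos: [0.5893, -0.1279, 0.0014]
tool_rot: [-0.0, 0.022, 1.0, -0.0]
contact_force: [-4.2, -0.1, 2.2]
gripper_width: 0.997
```

drive_tool(series=[[[0.001,0,0],[0,0,0]],[[0.002,-0.0001,0],[0,0,0]],[[0.003,-0.0001,0],[0,0,0]]])

```text
time: 12.75
tool_pos: [0.5923, -0.1281, 0.0014]
tool_rot: [-0.0, 0.022, 1.0, -0.0]
contact_force: [-3.3, -0.4, 1.6]
gripper_width: 0.998
```

drive_tool(series=[[[0.001,0,0],[0,0,0]],[[0.002,-0.0001,0],[0,0,0]],[[0.003,-0.0001,0],[0,0,0]]])

```text
time: 13.05
tool_pos: [0.5951, -0.1282, 0.0013]
tool_rot: [-0.0, 0.022, 1.0, -0.0]
contact_force: [-8.3, 0.1, 5.9]
gripper_width: 1.002
```

drive_tool(series=[[[0.001,0,0],[0,0,0]],[[0.002,-0.0001,0],[0,0,0]]])

```text
time: 13.25
tool_pos: [0.595, -0.1281, 0.0013]
tool_rot: [-0.003, 0.022, 1.0, 0.0]
contact_force: [-16.5, 0.0, 12.4]
gripper_width: 0.997
```

The tray stopped at TCP x = 0.595, where I predicted it would, and the force rose to 16 N. That means it's home, so I back off and check.

drive_tool(series=[[[-0.003,0.0001,0],[0,0,0]],[[-0.01,0.0005,0],[0,0,0]],[[-0.03,0.0013,0],[0,0,0]],[[-0.06,0.003,0.005],[0,0,0]],[[-0.1,0.004,0.03],[0,0,0]],[[-0.13,0.005,0.07],[0,0,0]],[[-0.15,0.006,0.115],[0,0,0]],[[-0.16,0.006,0.16],[0,0,0]]])

```text
time: 14.05
tool_pos: [0.4356, -0.1217, 0.1622]
tool_rot: [0.0, 0.022, 1.0, 0.0]
contact_force: [1.3, -2.2, -0.4]
gripper_width: 0.997
```

drive_tool(series=[[[0,0,0.03],[0,0,0]],[[0,0,0.05],[0,0,0]],[[0,0,0.05],[0,0,0]],[[0,0,0.05],[0,0,0]]])

```text
time: 14.45
tool_pos: [0.4374, -0.1222, 0.211]
tool_rot: [0.001, 0.022, 1.0, -0.0]
contact_force: [0.5, 0.5, -1.4]
gripper_width: 1.003
```

Run:
```python
from h import *
s=state();print(s["time"],s["tool_pos"],toolyaw(s),s["contact_force"])
for n in("wrist","scene","top"):
    f=grab_frame(n); cv2.imwrite(f"pics/{n}8.png",f[:,:,::-1])
    for t in("tray_front","bay_mouth","fitting1"):
        print(n,t,[(np.round(d["location"],4),round(d["confidence"],2)) for d in place_of(n,t)])
f=cv2.imread("pics/wrist8.png"); cv2.imwrite("pics/wrist8c.png",cv2.resize(f[200:480],None,fx=1.25,fy=1.25))
f=cv2.imread("pics/top8.png"); cv2.imwrite("pics/top8c.png",cv2.resize(f[150:250,240:440],None,fx=4,fy=4))
```

```text
14.45 [ 0.43739766 -0.12220487  0.21097555] -0.04453826192878355 [ 0.4640742   0.50834305 -1.41140565]
wrist tray_front [(array([ 0.3025, -0.2885,  0.0018]), 0.97), (array([ 0.6063, -0.1273,  0.0021]), 0.9), (array([0.2741, 0.1184, 0.0012]), 0.74)]
wrist bay_mouth []
wrist fitting1 [(array([ 0.6488, -0.1695,  0.0027]), 0.57)]
scene tray_front [(array([ 0.2994, -0.2883,  0.0019]), 0.98), (array([ 0.2735,  0.1179, -0.0059]), 0.76)]
scene bay_mouth [(array([ 0.6058, -0.3158, -0.0056]), 0.74), (array([ 5.536e-01,  2.958e-01, -4.000e-04]), 0.57)]
scene fitting1 []
top tray_front [(array([ 0.3048, -0.2953, -0.0016]), 0.91), (array([0.2735, 0.1179, 0.002 ]), 0.71), (array([ 0.6033, -0.3138,  0.0043]), 0.67)]
top bay_mouth []
top fitting1 []
```

View pics/wrist8.png

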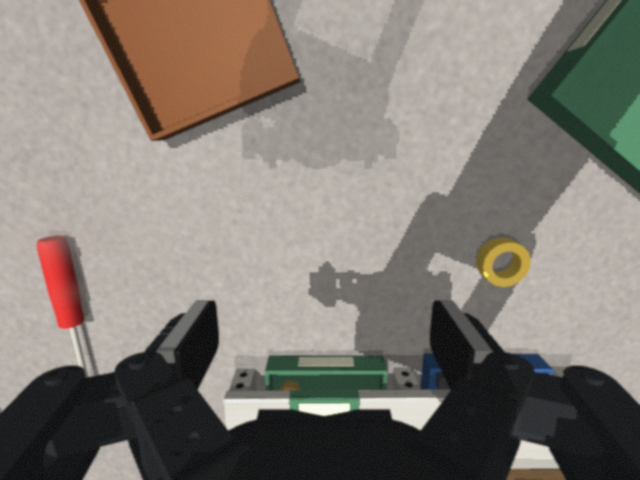

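View pics/top8c.png

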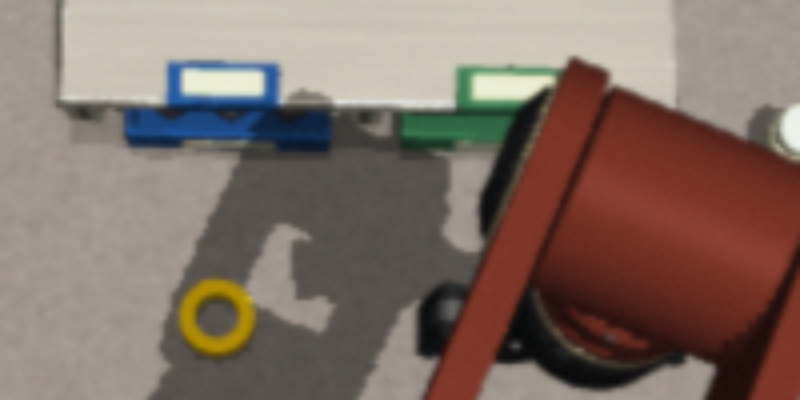

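View pics/scene8.png

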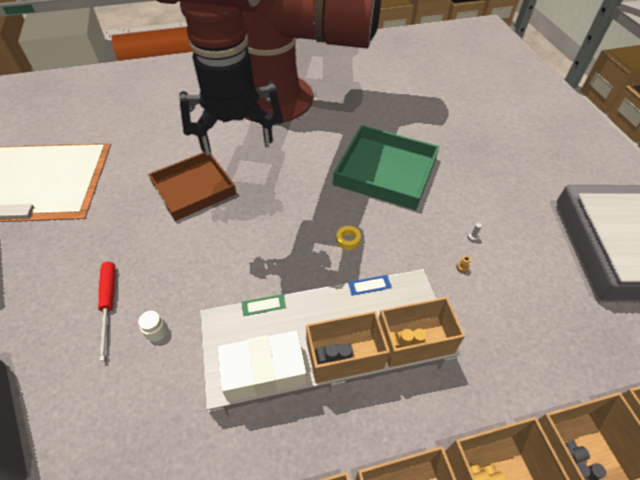

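Run:
```python
from h import *
f=cv2.imread("pics/wrist8.png"); cv2.imwrite("pics/w8z.png",cv2.resize(f[340:430,210:430],None,fx=3.6,fy=3.6,interpolation=cv2.INTER_CUBIC))
for z,uv in((.028,[[267,356],[385.5,356]]),):
    p=back("wrist",uv,z);e=p[0]-p[1]; e=e if e[1]>0 else -e; print(p,np.arctan2(-e[0],e[1]))
a,b=cv2.imread("pics/scene0.png"),cv2.imread("pics/scene8.png")
```

```text
[[ 0.58464901 -0.1880157   0.028     ]
 [ 0.5903834  -0.06438593  0.028     ]] -0.04635036143636836
```

View pics/w8z.png

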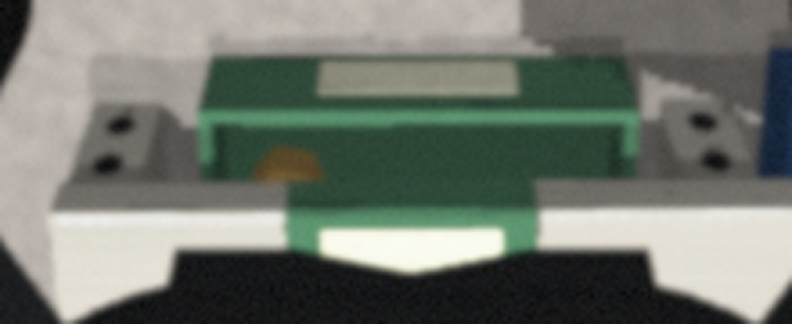

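The crop shows the tray square and roughly centred between the legs, with the hex foot of one fitting visible in its expected place.

```bash
python3 -c "
from plant import *
print(state()['joint_vel'].round(3)); print(job_done())"
```

```text
[-0.002 -0.    -0.003  0.001 -0.002 -0.001]
the job is handed in; nothing more can be done
None
```

I pushed the green tray home into the green-tagged bay and handed the job in at about 15 s. I set both open fingertips against the tray's front wall, squared it up along a gentle arc, and slid it in until the push force rose to about 16 N at the predicted position. Then I backed the arm clear.

**Last checks that agreed:**
- **Position:** `tray_front` came out about 12 mm in front of the mouth and about 2 mm off the centre line, by the wrist camera. In the picture its front also lines up with the already stowed blue tray's.
- **Squareness:** its yaw was -0.046 rad against my riser estimate of -0.045 rad.
- **Fittings:** the one fitting the network could find was within about 2 mm of where it started in the tray.
- **Other things:** the final scene and top pictures show no visible change in the rest of the bench.

**Checks that failed or were incomplete:**
- **Other two fittings:** they were hidden under the riser at the end, so I did not see them upright. Earlier wrist pictures during the push showed the two front fittings unchanged.
- **Mouth point:** the networks never found `bay_mouth` properly, and the scene camera returned wrong points for it. I took it from the riser's front edge and the tag instead.
- **Tray front:** the scene and top cameras could not find this tray's front at the end, so that figure rests on the wrist camera and the contact stop.
- **Riser yaw:** the two cameras disagreed slightly, giving -0.037 and -0.053 rad. I used the middle value.

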